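# Leak-test the clamped case: lid, air pump, test button

## Robot

A 7-joint arm with a two-finger parallel gripper is mounted at the origin on a cart in front of the work surface, level with it; the furniture and walls round the work are solid. World frame = base frame: x ahead of the robot, y to its left, z up, the work surface at z = 0. Lengths are in m, angles in rad, forces in N, time in s.
With the tool pointing down it reaches from about 0.425 to 0.925 m from the base axis. Payload 6.8 kg.
Tool frame: the origin (TCP) lies on the front face of the gripper's body, between the roots of the fingers; the fingertips stand 73 mm ahead of it and the grasp point (between the pads) lies 54 mm ahead of it; z points along the fingers, x is the direction in which the jaws open and shut, and the axes are right-handed (so a half turn about z gives the same grasp; the last joint's range is limited). The gripper opens to 85 mm and grips with 20 to 120 N. Pads are 22 mm wide; open, the fingers measure 114 mm over their backs; the gripper's body (76 mm by 85 mm) begins 54 mm behind the grasp point. The pads swing forward as they close: fully open they stand 13 mm farther back than shut.
Start: joints at [-0.108, 0.477, 0.022, 1.555, -0.011, 1.109, -0.083], TCP at [0.675, 0, 0.304] pointing down, gripper open.
Joint ranges: [-2.96, 2.96], [-0.34, 2.1], [-1.41, 1.46], [0.24, 2.44], [-1.37, 4.51], [0.17, 1.92], [-2.96, 2.96]. Speed limits (rad/s): [2.39, 2.39, 3.14, 3.14, 3.14, 3.14, 3.14].

## Interface

Orientations are given as a unit quaternion [w, x, y, z].
In Python, from station import get_obs, read_camera, hand_in gives the robot as it stands. The module is installed in compiled form; this text tells all that it offers.
- The arm moves only by the shell command python3 -m creep 'ROWS' [FORCE]. ROWS is JSON, a list that holds one entry, the list of rows, each a list of 7 numbers: the turn, a rotation vector about the tool's x, y, z in rad, then the shift along the tool's x, y, z in m, then the finger opening in m, from 0 to 0.0854. A call has 1 to 20 rows; each row shifts and turns the pose as measured when the row begins, along the tool's axes as they then stand; what a row does not reach is not made up. A row lasts 1/12 s, in which the tool goes at most 41.7 mm and 7.16 degrees, less where a joint would pass 70% of its speed; a pose out of reach is approached as far as the arm can. A call is refused whole if a number of a shift passes 0.0417 or a number of a turn 0.125, either way. A call with a gripper value outside its range is refused whole. The fingers move at their own pace and stop on an object; FORCE is the grip in N (left out, the last holds). Time passes only in rows, so rows that do not move let the fingers close. It gives the time, the measured TCP pose, the force and the opening at its end, in the units of the state.
- get_obs(): the state, without advancing time (a new reading comes with each control period).
- read_camera(name): name is "scene" or "side" or "wrist"; returns a dict with "color" (384x512x3 uint8, red, green, blue), "range_z" (384x512 float32, m along the optical axis (not along the pixel's ray), 0 where there is no reading), "fovy" (degrees; the focal length in pixels is half the picture's height over the tangent of half this angle, whatever the lens; pixels are square), "cx", "cy" (the principal point, pixels), "rvec" (rotation vector, rad) and "tvec" (3), from world to camera coordinates, as OpenCV has them. Camera axes: x right, y down, z forward; pixel columns grow to the right and rows downward; lengths in m; the calibration is good to about 2 mm. The wrist camera is an equidistant fisheye: a pixel r from the principal point sees the ray r / f radians off the axis. A picture is of the moment at which its call begins.
- hand_in(): hands the job in, once; it reports no verdict.
The state is a dict: "t": time; "q": joint angles; "joint_vel": joint speeds; "joint_torque": joint torques, N m; "eef_pos": TCP position; "tool_rot": TCP orientation; "contact_force": force on the tool from outside, world axes, zero at the start; "torque": the same for the moment, N m; "gripper_width": opening from 0.0 (shut) to 1.0 (fully open).
Only numpy, scipy, OpenCV 4.12 (cv2) and the standard library are available. Lean on these libraries where they do the work, as an engineer would, in place of code of your own. Each camera call takes 0.05 s, during which the arm holds its last target.

## Task

Leak-test the case that is clamped in the bench jig, pressing with the closed fingertips only and grasping nothing. First push the jig's half-open lid all the way down until it is shut; then switch on the power strip, which feeds the air pump under the bench, by pressing the raised half of its rocker fully down; then press the small round push button on top of the jig's control box all the way down and keep it held: the test runs only while it is held, so finish with your fingers still holding it down. The pump must not come on while the lid is open, nor the button be pressed before the lid is shut and the pump is on, and leave the range knob beside the button and the loose things on the bench as they are.

Things in the scene. Friction and masses are not known exactly. Their poses are not given: they have to be found in the camera images.
- lid_hinge (a point): Middle of the lid's hinge axis at the back of the leak-test jig; does not move with the lid. The jig is a light grey base plate (200 x 330 mm, fixed to the bench) with a gold case clamped in its nest on the left and a grey control box on the right. Axes are the jig's: x from its front to its back, y along the hinge to the left, z up. The jig is turned by up to 0.1 rad
- lid_front (a point): Middle of the upper face of the lid's front bar; moves with the lid, 146 mm from the hinge axis. The lid is a flat black frame 150 mm wide (along the hinge), 140 mm deep and 10 mm thick with open middle; upper face 4.5 mm above the hinge axis; front bar 16 mm deep; a 20 mm long, 36 mm wide tab projects from its front. Own axes: x to the back, z out of the upper face
- test_fixture_lid (a joint): Lid hinge, rad: 0 = shut (lid level, upper face 87 mm above the bench), grows as the lid opens upward and to the back; 0.75 to 1.15 at the start. Stiff hinge (friction 0.6 Nm, about 4 N at the front bar): the lid stays where it is left; it stops by itself at 0, above the case
- rocker_pivot (a point): Pivot of the rocker switch of the cream power strip (56 x 250 mm, 42 mm high, fixed to the bench), 39 mm above the bench; does not move. Axes: x across the strip, away from the robot; y along it (the rocker is near the -y end, at the cable; sockets towards +y), z up. The pivot axis is y, the rocker's halves lie on its -x and +x sides. The strip stands left or right in front of the jig
- rocker_raised_half (a point): On top of the rocker's half that stands up while off (-x half, nearer the robot); moves with it. It is 12 mm wide along the strip; outer end 11 mm from the pivot axis. Outer end's height: 47 mm off, 43 mm on (then 44.5 mm beside the pivot, and the far half 47 mm); housing around it 42 mm. So press beside the pivot: inner edge of the fingertips 4 to 9 mm out from its axis, the rest further out
- strip_switch (a joint): Rocker, rad: 0 = off, 0.349 = fully on; it stays where it is left and does not snap. Near the outer end 2 N moves it, more nearer the pivot (0.017 Nm); press slowly to its stop
- button_top (a point): Centre of the top of the round push button (13 mm across) on the front part of the jig's grey control box; moves with it. Standing out, it is 71 mm above the bench, 8 mm above the box's top
- test_fixture_start (a joint): Push button travel, m: 0 = out, 0.003 = all the way down; a spring returns it (about 8 N holds it all the way down)
- range_rim (a point): Point on the top of the range knob (21 mm across, top 79 mm above the bench), 10 mm from its axis; turns with the knob. The knob's axis is 38 mm to the right of the button (jig's -y); leave it alone. It turns very easily
- multimeter: Loose handheld meter, 141 x 71 x 40 mm, lying flat along the bench's front edge; origin at the centre of its underside; leave it alone
- screwdriver_red: Loose screwdriver with a red handle, 188 mm long, 25 mm thick, lying right of the jig; leave it alone
- block_gauge: Loose aluminium gauge block 60 x 25 x 16 mm, lying right of the jig; origin at the centre of its underside; leave it alone
- knob_cap_2: Loose grey control knob, 23 mm across, 16 mm high, lying right of the jig; leave it alone

How it is judged:
On the way, in this order (a step that is already met when the one before it is completed fails the run):
1. the lid is shut, the pump still off (value of joint test_fixture_lid below 0.06 rad and value of joint strip_switch below 0.2 rad), for 0.1 s.
2. the power strip with the pump is switched on (value of joint strip_switch above 0.24 rad and value of joint test_fixture_lid below 0.06 rad), for 0.1 s.
3. the push button is down (value of joint test_fixture_start above 0.002 m), for 0.2 s.
At the end, for the whole second after the job is handed in: The lid is shut (within 0.06 rad), the rocker is on (past 0.24 of 0.349 rad), and the fingers hold the push button at least 2 of its 3 mm down through the last second (all of step 2 and value of joint test_fixture_start above 0.002 m and contact force between the fingers and anything else above 2 N); the arm keeps its last pose, push and grip.
It fails at once if the pump is switched on while the lid is open (value of joint strip_switch above 0.2 rad and value of joint test_fixture_lid above 0.09 rad).
It fails at once if the push button is pressed before the lid is shut and the pump on (value of joint test_fixture_start above 0.0015 m and (value of joint test_fixture_lid above 0.09 rad or value of joint strip_switch below 0.2 rad)).
It fails at once if the lid is lifted instead of pushed down (value of joint test_fixture_lid above 1.35 rad).
It fails at once if the range knob is turned (distance of range_rim from where it was at the start of the episode above 0.004 m).
It fails at once if a loose thing is moved or lifted (distance of any of multimeter, screwdriver_red, block_gauge, knob_cap_2 from where it was at the start of the episode above 0.015 m).
It also fails if it takes over 56 s, if anything falls off the work surface, if the arm or the gripper's body presses on something with over 40 N, if the wrist force passes 120 N, or if a joint passes its speed limit or range.

## Working session

There is one attempt and no reset: what is moved stays moved. The work goes in short steps, Python scripts to look and compute and a shell command to move; the robot and the scene stay as the last step left them, time stands still between calls to the robot, and variables do not carry over. Pictures are saved under pics/ and viewed, and the job is handed in when it is done.

```bash
mkdir -p pics
python3 - <<'E'
from station import *
import cv2,numpy as np
o=get_obs();print(o)
for n in("scene","side","wrist"):
    c=read_camera(n);np.savez(f"pics/{n}0.npz",**c)
    print(n,c["fovy"],c["cx"],c["cy"],c["rvec"],c["tvec"])
    cv2.imwrite(f"pics/{n}0.png",cv2.cvtColor(c["color"],cv2.COLOR_RGB2BGR))
E
```

```text
{'t': 0.0, 'q': array([-0.1081222 ,  0.47779593,  0.02231114,  1.55645635, -0.01149148,
        1.10925229, -0.08308859]), 'joint_vel': array([-0.00178026,  0.00081673, -0.00078098,  0.00071394, -0.00124892,
       -0.00206028,  0.00158977]), 'joint_torque': array([-5.45967814e-04, -5.96443820e+01,  1.60769675e+00, -2.81194621e+01,
        1.24063640e-02,  9.39900521e-03,  2.20753498e-05]), 'eef_pos': array([6.74548769e-01, 2.55343476e-05, 3.02925753e-01]), 'tool_rot': array([ 6.34118270e-05,  9.99999601e-01,  4.21837401e-05, -8.89805165e-04]), 'contact_force': array([-0.78043457, -0.09507683,  0.2556054 ]), 'torque': array([0.02013783, 0.02272336, 0.00682328]), 'gripper_width': 1.0047353539562809}
scene 49.633366818281615 249.90670068531497 192.16912277150368 [ 1.9777687  -0.82913241  0.4754823 ] [-0.47842687  0.2567177   0.60761952]
side 57.808884451066795 254.2394860340691 193.5593335382116 [ 0.32193185 -2.91452622  0.9491006 ] [0.54173544 0.23029501 0.79792145]
wrist 65.70646984690485 251.55940440618951 191.20468768167817 [-2.85854926e+00  4.08041958e-04  2.43833958e-03] [-0.67469757 -0.03563916  0.37880239]
```

View pics/scene0.png

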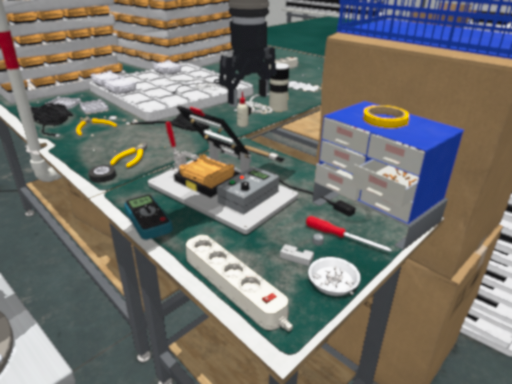

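View pics/side0.png

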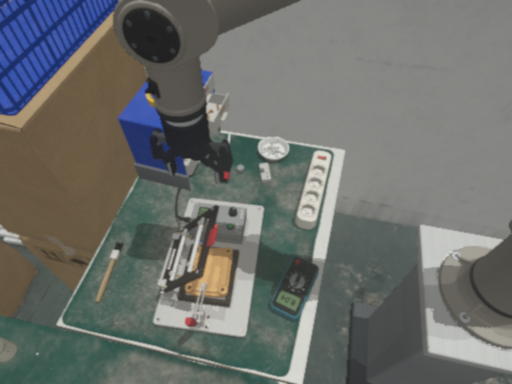

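View pics/wrist0.png

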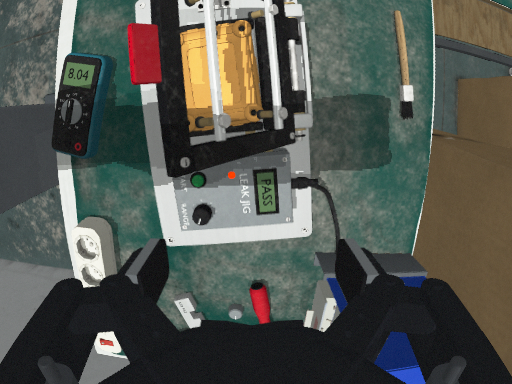

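```bash
cat > h.py <<'E'
import numpy as np,cv2
from station import *
def ray(c,u,v,fish):
    f=192/np.tan(np.radians(float(c["fovy"]))/2)
    x,y=(u-c["cx"])/f,(v-c["cy"])/f
    if fish:
        r=np.hypot(x,y); k=np.tan(r)/r if r>0 else 1; x*=k;y*=k   # z=1
    R,_=cv2.Rodrigues(np.array(c["rvec"],float)); 
    return -R.T@np.array(c["tvec"],float), R.T@np.array([x,y,1.])
def plane(c,u,v,z,fish): 
    o,d=ray(c,u,v,fish); return o+d*(z-o[2])/d[2]
def dep(c,u,v,fish):
    o,d=ray(c,u,v,fish); return o+d*c["range_z"][int(round(v)),int(round(u))]
def two(c1,p1,f1,c2,p2,f2):
    o1,d1=ray(c1,*p1,f1);o2,d2=ray(c2,*p2,f2)
    s=np.linalg.lstsq(np.c_[d1,-d2],o2-o1,rcond=None)[0]
    a,b=o1+s[0]*d1,o2+s[1]*d2; return (a+b)/2,np.linalg.norm(a-b)
def load(n): return dict(np.load(f"pics/{n}.npz"))
def crop(c,x0,x1,y0,y1,k,name):
    im=cv2.cvtColor(c["color"],cv2.COLOR_RGB2BGR)[y0:y1,x0:x1]
    cv2.imwrite(f"pics/{name}.png",cv2.resize(im,None,fx=k,fy=k,interpolation=cv2.INTER_CUBIC))
E
python3 - <<'E'
from h import *
s,d,w=load("scene0"),load("side0"),load("wrist0")
np.set_printoptions(precision=4,suppress=True)
def blobs(c,name,fish,hue):
    h=cv2.cvtColor(c["color"],cv2.COLOR_RGB2HSV)
    for nm,lo,hi in hue:
        m=cv2.inRange(h,lo,hi)
        n,l,st,ce=cv2.connectedComponentsWithStats(m)
        for i in range(1,n):
            if 4<st[i,4]<1500: print(name,nm,ce[i],st[i,4],dep(c,*ce[i],fish))
red=("red",(0,150,90),(6,255,255));gr=("green",(55,160,50),(75,255,200))
blobs(w,"w",1,[red,gr]);blobs(s,"s",0,[red]);blobs(d,"d",0,[red])
crop(w,120,330,0,260,3,"w1") if 0 else crop(w,130,320,80,260,3,"w1")
crop(d,130,360,130,340,3,"d1");crop(s,130,370,90,340,3,"s1")
E
```

```text
w red [232.  177.8] 5 [ 0.654  -0.0031  0.0662]
w red [106.3778 341.9778] 45 [ 0.4271 -0.2929  0.0412]
w green [197.5185 180.4907] 108 [ 0.6172 -0.0053  0.0687]
s red [11.6 40. ] 5 [0.5919 1.1571 0.2253]
s red [ 5.4444 64.    ] 9 [0.4116 0.6687 0.2517]
s red [241.125 176.875] 8 [ 0.6519 -0.0021  0.0656]
s red [270.8889 296.6111] 18 [ 0.4308 -0.2951  0.043 ]
d red [214.6 225.8] 5 [0.6506 0.0025 0.0675]
```

```bash
sleep 0.1; ls pics
```

```text
d1.png
s1.png
scene0.npz
scene0.png
side0.npz
side0.png
w1.png
wrist0.npz
wrist0.png
```

View pics/w1.png

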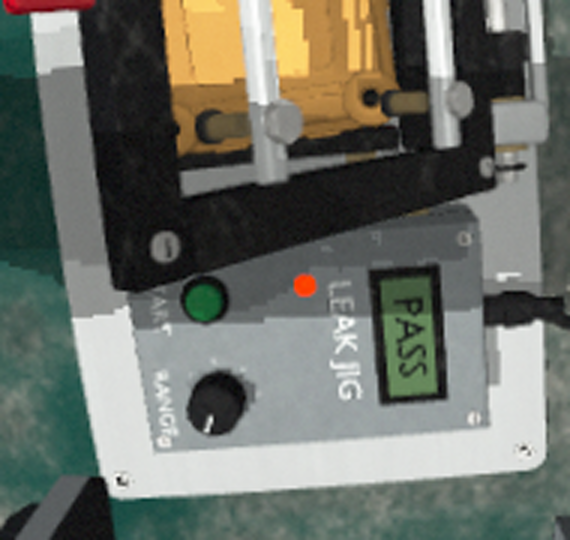

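View pics/d1.png

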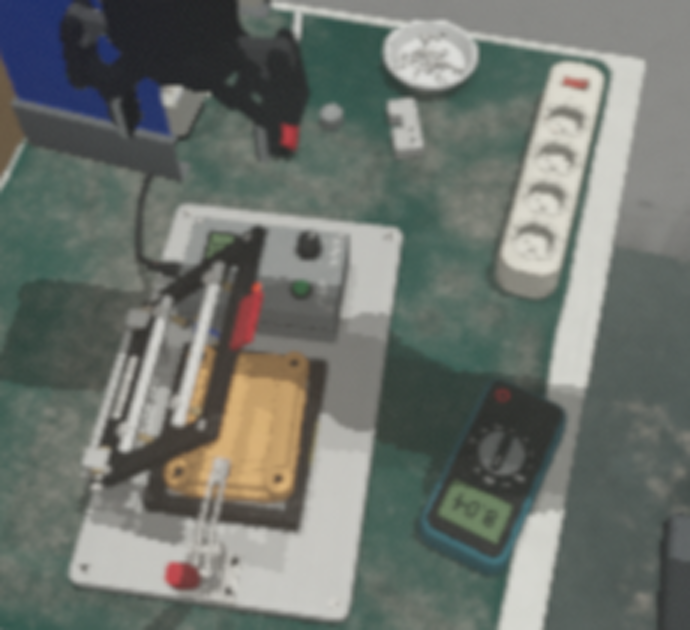

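View pics/s1.png

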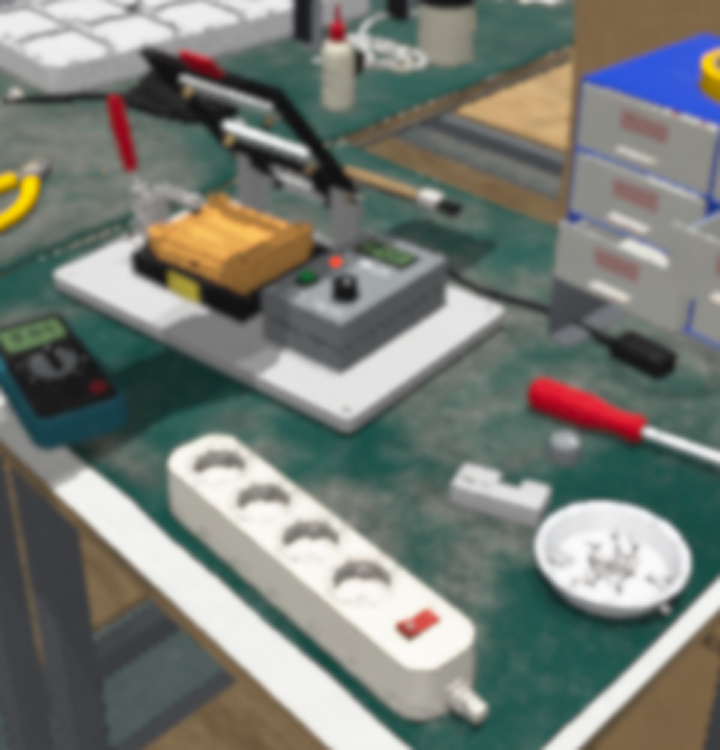

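Run:
```python
from h import *
np.set_printoptions(precision=4,suppress=True)
s,d,w=load("scene0"),load("side0"),load("wrist0")
print("button plane w",plane(w,197.5,180.5,.071,1))
for u,v in [(171,241),(305,230),(140,2),(160,239),(173,175),(140,26),(157,26),(162,80),(133,82),(175,100),(180,140),(280,142),(298,135),(200,214),(185,300),(236,312),(260,300),(75,110),(109,343)]:
    print((u,v),dep(w,u,v,1))
# cloud
f=192/np.tan(np.radians(float(w["fovy"]))/2)
V,U=np.mgrid[0:384,0:512];x=(U-w["cx"])/f;y=(V-w["cy"])/f;r=np.hypot(x,y);k=np.tan(r)/r
R,_=cv2.Rodrigues(w["rvec"]);P=(np.stack([x*k,y*k,np.ones_like(x)],-1)*w["range_z"][...,None]-w["tvec"])@R
g=cv2.cvtColor(w["color"],cv2.COLOR_RGB2GRAY)
m=(g<50)&(P[...,2]>.09)&(P[...,2]<.25)&(U>130)&(U<310)&(V<180)&(w["range_z"]>0)&(U<255)
Q=P[m];print(len(Q))
for _ in range(6):
    A=np.c_[Q[:,:2],np.ones(len(Q))];c=np.linalg.lstsq(A,Q[:,2],rcond=None)[0]
    e=abs(A@c-Q[:,2]);Q=Q[e<max(.003,np.median(e)*2)]
print("lid plane",c,"n",len(Q),"angle",np.arctan(np.hypot(*c[:2])),"yaw",np.arctan2(c[1],c[0]))
print(Q.min(0),Q.max(0))
# rocker & strip
m=(P[...,2]>.036)&(P[...,2]<.055)&(P[...,0]<.5)&(P[...,1]<-.05)
print(P[m].min(0),P[m].max(0))
```

```text
button plane w [ 0.6176 -0.0047  0.071 ]
(171, 241) [ 0.566  -0.1014  0.0196]
(305, 230) [ 0.7448 -0.0848  0.0184]
(140, 2) [0.5357 0.2139 0.0181]
(160, 239) [0.6312 0.011  0.2476]
(173, 175) [0.6285 0.0325 0.2051]
(140, 26) [0.6133 0.1202 0.2134]
(157, 26) [0.6205 0.1217 0.2043]
(162, 80) [0.6243 0.0884 0.2057]
(133, 82) [0.6108 0.0876 0.2168]
(175, 100) [0.6305 0.0765 0.2007]
(180, 140) [0.6327 0.0526 0.2   ]
(280, 142) [0.6993 0.0413 0.1185]
(298, 135) [0.7198 0.0447 0.0864]
(200, 214) [ 0.6201 -0.039   0.0803]
(185, 300) [ 0.5746 -0.2027  0.0161]
(236, 312) [ 0.651  -0.2235  0.0153]
(260, 300) [ 0.6868 -0.1932  0.0241]
(75, 110) [0.4491 0.0804 0.0325]
(109, 343) [ 0.4333 -0.2921  0.0433]
5893
lid plane [-1.2451 -0.1032  0.9929] n 4831 angle 0.8957966704884172 yaw -3.058900758630088
[0.6187 0.0309 0.1432] [0.6768 0.1407 0.2106]
[ 0.4018 -0.3214  0.036 ] [ 0.4672 -0.0758  0.0465]
```

```bash
python3 -m creep '[[[0,0,0,0,-0.02,-0.01,0],[0,0,0,0,-0.03,-0.01,0],[0,0,0,-0.005,-0.03,0,0],[0,0,0,-0.005,-0.025,0,0],[0,0,0,-0.005,0,0,0],[0,0,0,0,0,0,0],[0,0,0,0,0,0,0],[0,0,0,0,0,0,0]]]' 60
python3 - <<'E'
from h import *
w=read_camera("wrist");np.savez("pics/w2.npz",**w);crop(w,0,512,0,384,1.5,"w2")
w=read_camera("side");np.savez("pics/d2.npz",**w);crop(w,60,360,60,340,2.1,"d2")
o=get_obs();print(o["t"],o["eef_pos"],o["tool_rot"],o["gripper_width"])
E
```

```text
t: 0.82
eef_pos: [0.6583, 0.106, 0.3203]
tool_rot: [0.001, 1.0, -0.002, -0.004]
contact_force: [0.9, -1.4, -0.3]
gripper_width: -0.001
0.9167 [0.65849034 0.10544133 0.32034295] [ 0.00151349  0.99998864 -0.00280525 -0.00354305] 0.0027753793127731803
```

View pics/w2.png

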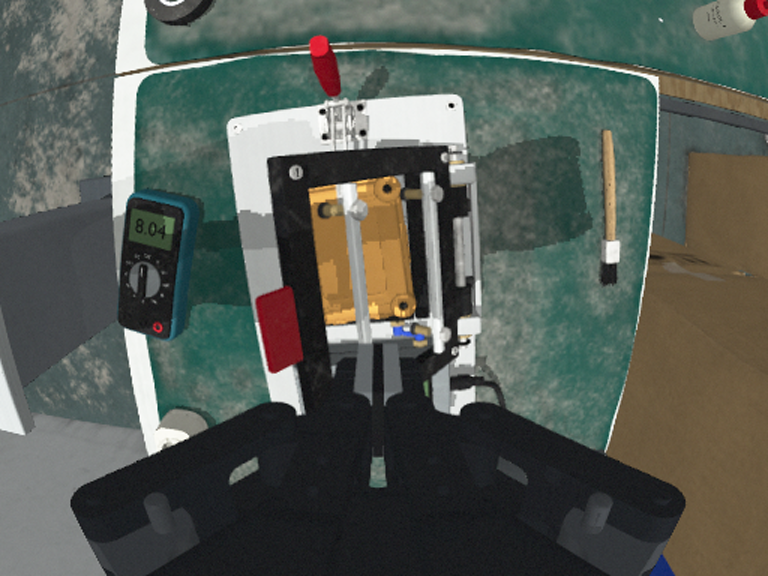

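View pics/d2.png

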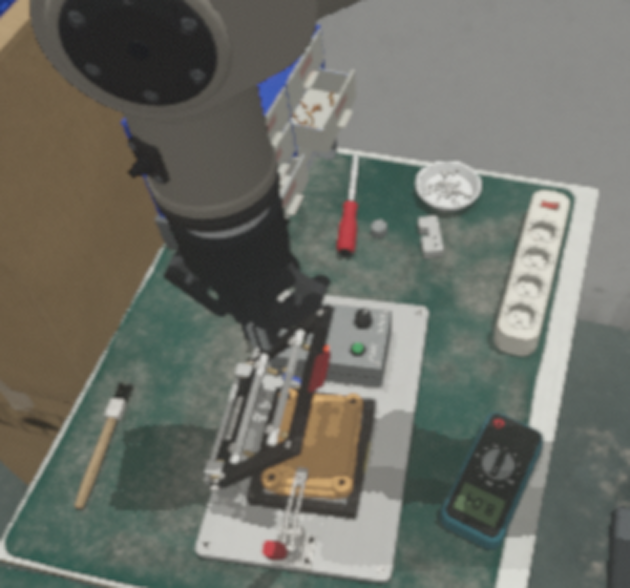

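Run:
```python
from h import *
np.set_printoptions(precision=4,suppress=True)
w=load("w2");d=load("d2")
for u,v in [(176,196),(198,193),(172,218),(180,245),(200,240),(190,220),(184,112),(300,106),(203,262),(214,28),(222,60)]: print((u,v),dep(w,u,v,1))
print("tip profile")
for v in (230,234,240,250):
  for u in range(216,286,3):
    p=dep(w,u,v,1)
    if p[2]>.2: print(v,u,p)
crop(w,190,310,190,300,6,"w2t")
g=cv2.cvtColor(d["color"],cv2.COLOR_RGB2HSV)
for (u,v) in [(60+275/2.1,60+550/2.1),(60+360/2.1,60+350/2.1),(60+550/2.1,60+205/2.1)]: print(dep(d,u,v,0))
```

```text
(176, 196) [0.61   0.1223 0.2127]
(198, 193) [0.6229 0.1218 0.2044]
(172, 218) [0.5462 0.0295 0.0167]
(180, 245) [0.6109 0.09   0.2176]
(200, 240) [0.6224 0.0885 0.2063]
(190, 220) [0.6176 0.1053 0.2111]
(184, 112) [0.616  0.1749 0.2045]
(300, 106) [0.7069 0.1781 0.0851]
(203, 262) [0.6225 0.0689 0.2028]
(214, 28) [0.6274 0.2449 0.1424]
(222, 60) [0.6287 0.2248 0.0911]
tip profile
230 240 [0.6527 0.1172 0.2534]
230 243 [0.6542 0.1174 0.254 ]
230 246 [0.6557 0.1172 0.2536]
230 249 [0.6572 0.1176 0.2544]
230 252 [0.6587 0.1172 0.2535]
230 255 [0.6602 0.1173 0.2538]
230 258 [0.6598 0.1774 0.3897]
230 261 [0.6632 0.1174 0.254 ]
230 264 [0.6647 0.117  0.2531]
234 240 [0.6529 0.1171 0.2581]
234 243 [0.6544 0.1171 0.2582]
234 246 [0.6558 0.1171 0.2582]
234 249 [0.6573 0.1173 0.2585]
234 252 [0.6587 0.1175 0.259 ]
234 255 [0.6602 0.1167 0.2573]
234 258 [0.6616 0.1177 0.2595]
234 261 [0.6631 0.1173 0.2586]
234 264 [0.6645 0.117  0.258 ]
240 228 [0.6468 0.1133 0.2571]
240 231 [0.6598 0.1774 0.3897]
240 234 [0.6598 0.1774 0.3897]
240 237 [0.6512 0.1125 0.2553]
240 240 [0.6532 0.1168 0.2642]
240
[... 332 characters left out ...]
2564]
240 276 [0.6705 0.1133 0.2572]
250 225 [0.6463 0.1132 0.2676]
250 228 [0.6477 0.1134 0.2679]
250 231 [0.649  0.1129 0.2669]
250 234 [0.6504 0.1131 0.2673]
250 237 [0.6523 0.1169 0.2746]
250 240 [0.6536 0.1168 0.2743]
250 243 [0.6549 0.1168 0.2743]
250 246 [0.6562 0.1167 0.2741]
250 249 [0.6575 0.1164 0.2736]
250 252 [0.6588 0.1171 0.2749]
250 255 [0.6601 0.1172 0.2752]
250 258 [0.6614 0.1173 0.2753]
250 261 [0.6627 0.1165 0.2737]
250 264 [0.664  0.1171 0.275 ]
250 267 [0.6657 0.1125 0.2662]
250 270 [0.6671 0.1129 0.267 ]
250 273 [0.6685 0.113  0.2671]
250 276 [0.6699 0.113  0.2671]
250 279 [0.6712 0.1134 0.2681]
[0.6188 0.2415 0.1356]
[ 0.6107 -0.0022  0.0707]
[ 0.4241 -0.2903  0.0453]
```

View pics/w2t.png

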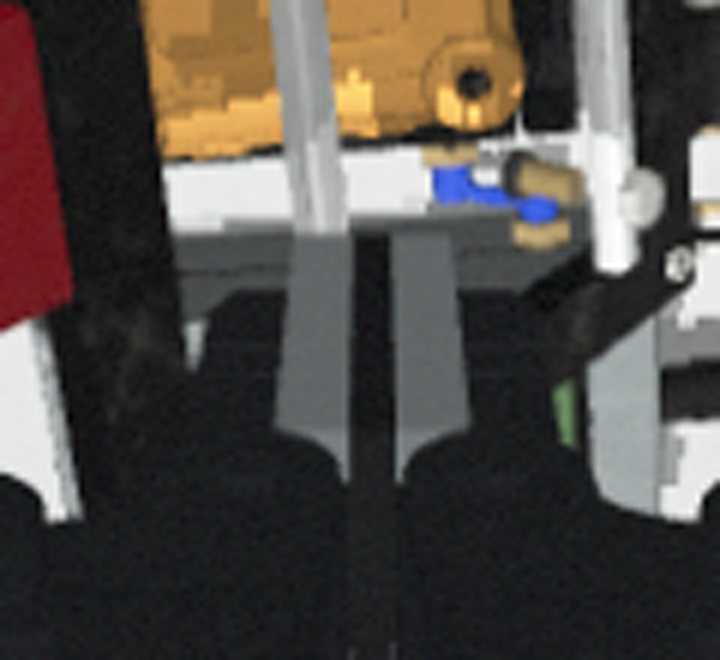

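```bash
python3 -m creep '[[[0,0,0,-0.01,0,0.01,0],[0,0,0,-0.01,0,0.012,0],[0,0,0,-0.006,0,0.012,0],[0,0,0,0,0,0,0]]]'
```

```text
t: 1.25
eef_pos: [0.6335, 0.1002, 0.286]
tool_rot: [0.002, 1.0, -0.007, -0.002]
contact_force: [-1.2, -0.4, -0.2]
gripper_width: 0.001
```

```bash
python3 -m creep '[[[0,0,0,-0.002,-0.003,0.008,0],[0,0,0,-0.008,-0.001,0.008,0],[0,0,0,-0.01,0,0.01,0],[0,0,0,-0.01,0,0.012,0],[0,0,0,-0.008,0,0.012,0]]]';python3 -m creep '[[[0,0,0,0,0,0,0]]]'
```

```text
t: 1.67
eef_pos: [0.6008, 0.1018, 0.2394]
tool_rot: [0.002, 1.0, -0.01, 0.006]
contact_force: [-0.0, -0.5, 3.2]
gripper_width: 0.001
t: 1.75
eef_pos: [0.599, 0.1015, 0.2376]
tool_rot: [0.002, 1.0, -0.01, 0.004]
contact_force: [-0.4, -1.2, -1.0]
gripper_width: -0.001
```

```bash
python3 -m creep '[[[0,0,0,-0.007,0,0.01,0],[0,0,0,-0.008,0,0.012,0],[0,0,0,-0.006,0,0.012,0]]]';python3 -m creep '[[[0,0,0,-0.003,0,0.012,0],[0,0,0,-0.003,0,0.012,0],[0,0,0,-0.002,0,0.01,0]]]'
python3 - <<'E'
from h import *
w=read_camera("wrist");np.savez("pics/w3.npz",**w);crop(w,0,512,0,384,1.5,"w3")
w=read_camera("side");np.savez("pics/d3.npz",**w);crop(w,60,360,60,340,2.1,"d3")
E
```

```text
t: 2.0
eef_pos: [0.583, 0.1011, 0.2073]
tool_rot: [0.001, 1.0, -0.011, 0.01]
contact_force: [-0.1, -1.8, 2.1]
gripper_width: -0.0
t: 2.25
eef_pos: [0.5767, 0.1008, 0.1741]
tool_rot: [0.001, 1.0, -0.011, 0.012]
contact_force: [0.0, -1.4, 2.4]
gripper_width: -0.005
```

View pics/w3.png

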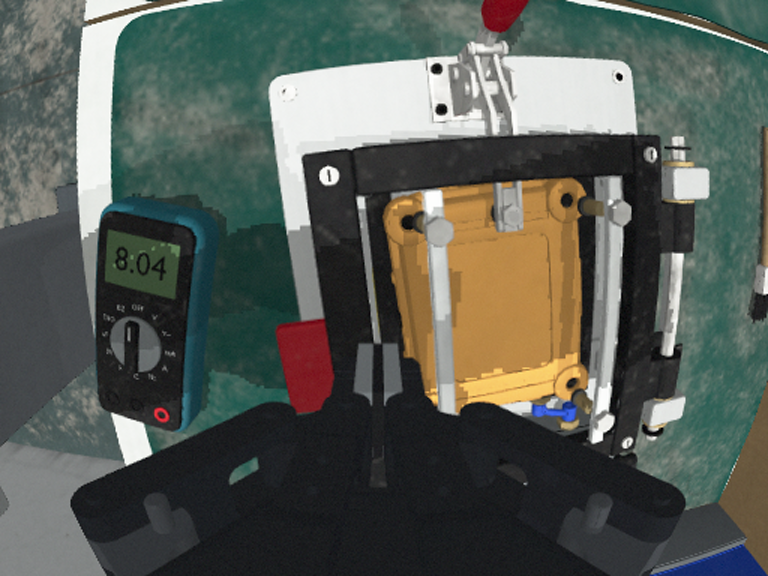

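Run:
```python
from h import *
np.set_printoptions(precision=4,suppress=True)
w=load("w3")
for u,v in [(205,130),(215,130),(222,180),(238,180),(215,215),(228,215),(232,215),(205,240),(193,240),(245,105),(400,105),(243,200)]: print((u,v),dep(w,u,v,1))
```

```text
(205, 130) [0.5582 0.1617 0.1021]
(215, 130) [0.5629 0.1614 0.1007]
(222, 180) [0.5652 0.1365 0.1007]
(238, 180) [0.5731 0.1361 0.1001]
(215, 215) [0.5604 0.1173 0.0988]
(228, 215) [0.5673 0.1181 0.1012]
(232, 215) [0.5693 0.1177 0.1004]
(205, 240) [0.5543 0.1042 0.1014]
(193, 240) [0.5476 0.1038 0.1003]
(245, 105) [0.5776 0.1729 0.1004]
(400, 105) [0.6626 0.1749 0.093 ]
(243, 200) [0.5753 0.1256 0.1003]
```

```bash
python3 -m creep '[[[0,0,0,0,0,-0.009,0],[0,0,0,-0.007,0,-0.002,0],[0,0,0,-0.006,0,0,0],[0,0,0,0,0,0,0]]]';python3 -m creep '[[[0,0,0,0,0,0.009,0],[0,0,0,0,0,0.008,0],[0,0,0,0,0,0.008,0],[0,0,0,0,0,0.006,0]]]'
```

```text
t: 2.68
eef_pos: [0.5635, 0.1017, 0.1866]
tool_rot: [0.001, 1.0, -0.011, 0.012]
contact_force: [-0.3, -1.3, -1.1]
gripper_width: -0.001
t: 3.02
eef_pos: [0.5653, 0.1023, 0.1592]
tool_rot: [0.0, 1.0, -0.011, 0.014]
contact_force: [-33.2, -5.2, 99.5]
gripper_width: -0.001
```

```bash
python3 -m creep '[[[0,0,0,0,0,-0.004,0],[0,0,0,0,0,-0.01,0],[0,0,0,0,0,-0.03,0],[0,0,0,0,0.02,-0.03,0],[0,0,0,0,0.03,0,0],[0,0,0,0,0.03,0,0],[0,0,0,0,0,0,0]]]'
python3 - <<'E'
from h import *
w=read_camera("wrist");np.savez("pics/w4.npz",**w);crop(w,0,512,0,384,1.5,"w4")
w=read_camera("side");np.savez("pics/d4.npz",**w);crop(w,60,360,60,340,2.1,"d4")
print(get_obs()["eef_pos"])
E
```

```text
t: 3.6
eef_pos: [0.5623, 0.0223, 0.2344]
tool_rot: [0.0, 1.0, -0.008, 0.013]
contact_force: [-0.2, -1.2, 0.2]
gripper_width: -0.001
[0.56205973 0.02751939 0.23368839]
```

View pics/w4.png

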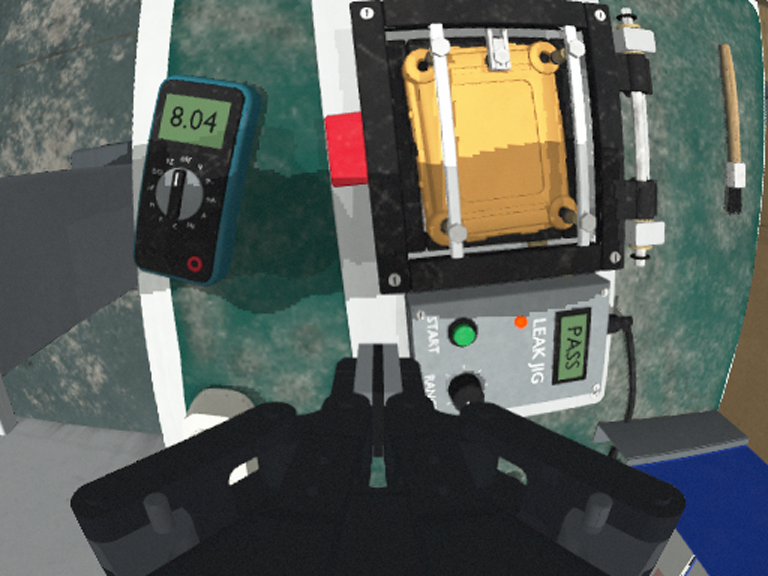

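View pics/d4.png

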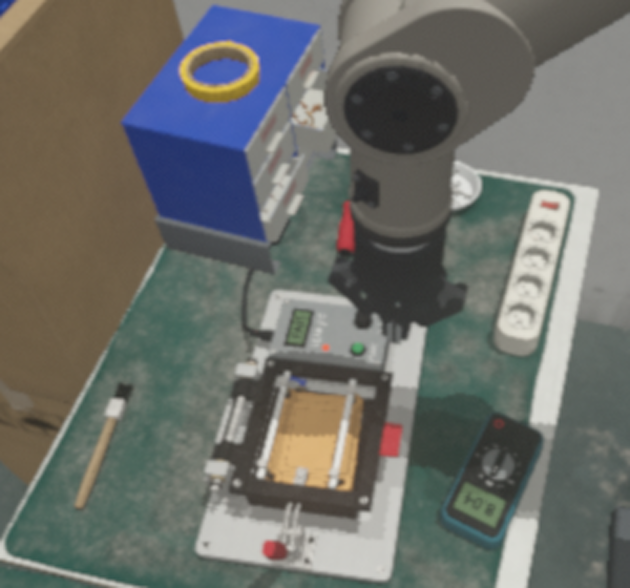

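Lid looks level, with the tab at (347,150) and the button at (462,333) in the upscaled wrist picture. I'll verify its heights, then measure the button and the rocker.

Run:
```python
from h import *
np.set_printoptions(precision=4,suppress=True)
w=load("w4");d=load("d4")
h=cv2.cvtColor(w["color"],cv2.COLOR_RGB2HSV)
m=cv2.inRange(h,(55,150,50),(75,255,255));n,l,st,ce=cv2.connectedComponentsWithStats(m)
for i in range(1,n):
    if st[i,4]>60: print("green",ce[i],st[i],plane(w,*ce[i],.071,1),dep(w,*ce[i],1))
for u,v in [(250,60),(255,120),(258,150),(400,60),(405,120),(240,100),(310,258)]: print((u,v),dep(w,u,v,1))
h=cv2.cvtColor(d["color"],cv2.COLOR_RGB2HSV)
m=cv2.inRange(h,(0,90,90),(8,255,255))|cv2.inRange(h,(172,90,90),(180,255,255))
m[:, :300]=0;m[200:]=0
vs,us=np.nonzero(m);print(us.min(),us.max(),vs.min(),vs.max());print("side rocker",plane(d,us.mean(),vs.mean(),.044,0),len(us))
crop(d,300,345,140,180,14,"d4r")
s=read_camera("scene");np.savez("pics/s4.npz",**s);crop(s,240,300,270,330,10,"s4r")
h=cv2.cvtColor(s["color"],cv2.COLOR_RGB2HSV)
m=cv2.inRange(h,(0,90,90),(8,255,255))|cv2.inRange(h,(172,90,90),(180,255,255))
m[:280]=0;m[:,:250]=0;m[:,300:]=0
vs,us=np.nonzero(m);print(us.min(),us.max(),vs.min(),vs.max());print("scene rocker",plane(s,us.mean(),vs.mean(),.044,0),len(us))
```

```text
green [308.7803 222.7225] [302 216  15  15 173] [ 0.6161 -0.0039  0.071 ] [ 0.6164 -0.0045  0.0698]
(250, 60) [0.5675 0.1281 0.086 ]
(255, 120) [0.5703 0.0839 0.0878]
(258, 150) [0.5722 0.0618 0.0876]
(400, 60) [0.6856 0.1351 0.0877]
(405, 120) [0.6922 0.0867 0.0855]
(240, 100) [0.5598 0.0987 0.0851]
(310, 258) [ 0.6177 -0.0353  0.0774]
318 324 157 158
side rocker [ 0.4258 -0.292   0.044 ] 10
263 275 293 301
scene rocker [ 0.4265 -0.2948  0.044 ] 62
```

View pics/d4r.png

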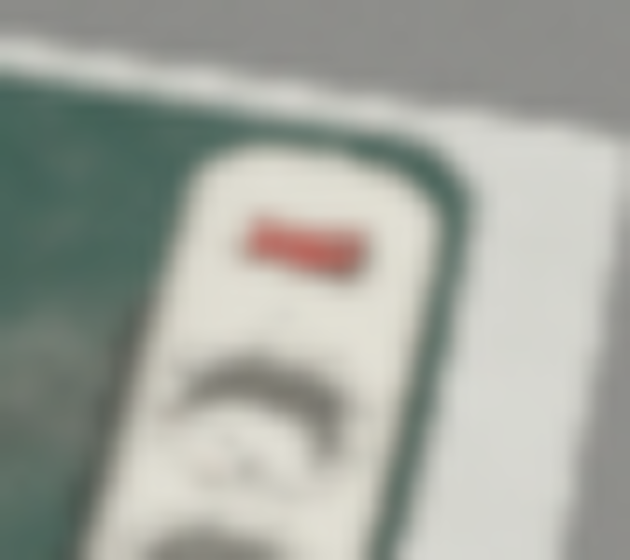

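View pics/s4r.png

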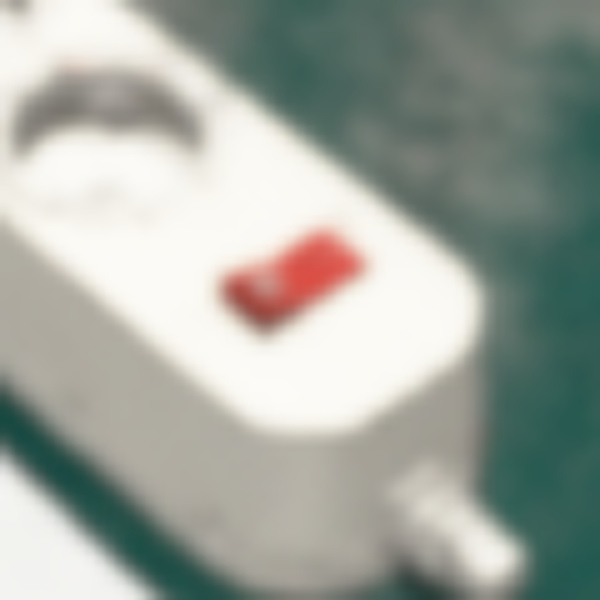

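```bash
python3 -m creep '[[[0,0,0,-0.01,0.025,0,0],[0,0,0,-0.012,0.03,0,0],[0,0,0,-0.012,0.03,0,0],[0,0,0,-0.012,0.03,0,0],[0,0,0,-0.012,0.03,0,0],[0,0,0,-0.012,0.03,0,0],[0,0,0,-0.012,0.03,0,0],[0,0,0,-0.012,0.03,0,0],[0,0,0,-0.012,0.03,0,0],[0,0,0,-0.012,0.03,0,0],[0,0,0,-0.012,0.03,0,0],[0,0,0,-0.01,0.02,0,0],[0,0,0,0,0,0,0]]]'
python3 - <<'E'
from h import *
w=read_camera("wrist");np.savez("pics/w5.npz",**w);crop(w,0,512,0,384,1.5,"w5")
o=get_obs();print(o["eef_pos"],o["tool_rot"],o["q"])
E
```

```text
t: 4.83
eef_pos: [0.4253, -0.309, 0.2192]
tool_rot: [-0.007, 1.0, 0.014, 0.009]
contact_force: [-0.9, -0.1, 0.7]
gripper_width: 0.001
[ 0.42640647 -0.30692718  0.21900043] [-0.00740255  0.99981193  0.01530957  0.00932319] [ 0.42219992  0.33396971  0.11357156  2.00305399 -0.08296397  0.80000036
  0.61763801]
```

View pics/w5.png

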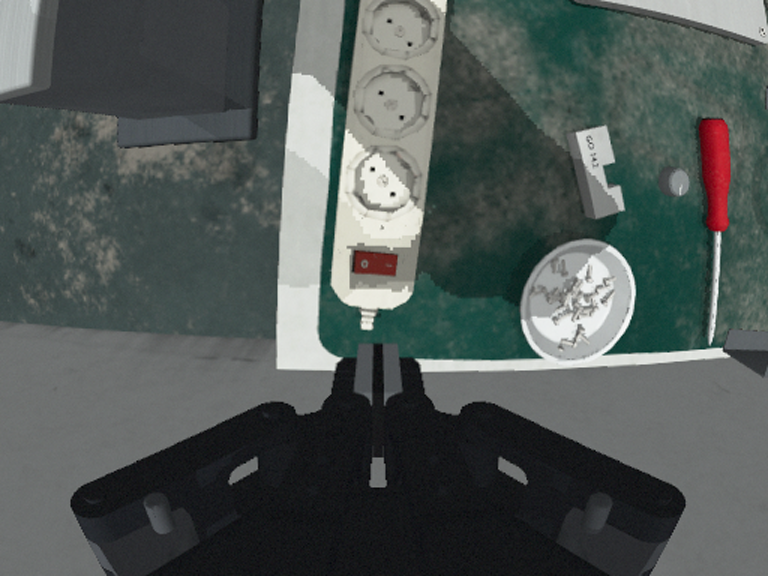

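Run:
```python
from h import *
np.set_printoptions(precision=4,suppress=True)
w=load("w5")
h=cv2.cvtColor(w["color"],cv2.COLOR_RGB2HSV)
m=cv2.inRange(h,(0,90,50),(8,255,255))|cv2.inRange(h,(172,90,50),(180,255,255))
m[:,300:]=0;m[:155]=0;m[190:]=0
vs,us=np.nonzero(m);print(us.min(),us.max(),vs.min(),vs.max(),len(us),us.mean(),vs.mean())
(c,sz,a)=cv2.minAreaRect(np.c_[us,vs].astype(np.float32));print(c,sz,a)
print("centre",plane(w,*c,.0435,1))
print("mean",plane(w,us.mean(),vs.mean(),.0435,1))
for u in range(us.min()-2,us.max()+4,2): print(u,dep(w,u,round(c[1]),1))
print(dep(w,225,180,1),dep(w,275,180,1))
crop(w,215,290,150,225,8,"w5r")
```

```text
236 264 167 183 393 249.94656488549617 175.13740458015266
(249.8517303466797, 175.02069091796875) (28.24529266357422, 14.974115371704102) 3.3664605617523193
centre [ 0.4273 -0.2925  0.0435]
mean [ 0.4273 -0.2926  0.0435]
234 [ 0.4138 -0.2931  0.0417]
236 [ 0.4155 -0.2927  0.0435]
238 [ 0.4173 -0.2922  0.0457]
240 [ 0.4189 -0.2924  0.0443]
242 [ 0.4206 -0.2926  0.0436]
244 [ 0.4223 -0.2923  0.0448]
246 [ 0.424  -0.2924  0.0442]
248 [ 0.4257 -0.2925  0.0432]
250 [ 0.4274 -0.2927  0.0421]
252 [ 0.4291 -0.2924  0.0434]
254 [ 0.4308 -0.2926  0.0422]
256 [ 0.4325 -0.2924  0.0433]
258 [ 0.4342 -0.2923  0.0432]
260 [ 0.4359 -0.2925  0.0423]
262 [ 0.4376 -0.2925  0.0419]
264 [ 0.4393 -0.2924  0.0423]
266 [ 0.4411 -0.2927  0.0409]
[ 0.406  -0.298   0.0402] [ 0.4493 -0.2972  0.0393]
```

View pics/w5r.png

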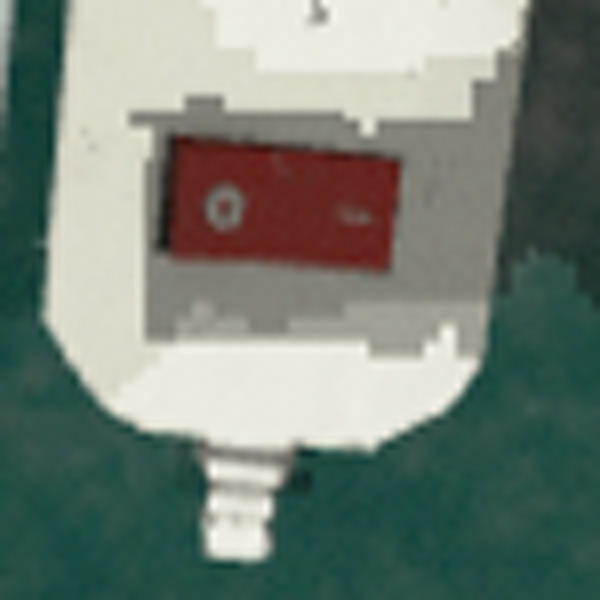

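```bash
python3 -m creep '[[[-0.008,-0.009,0,-0.006,-0.008,0.01,0],[-0.007,-0.009,0,-0.006,-0.006,0.02,0],[0,0,0,0,0,0.02,0],[0,0,0,0,0,0.02,0],[0,0,0,0,0,0.012,0],[0,0,0,0,0,0,0],[0,0,0,0,0,0,0]]]'
python3 - <<'E'
from h import *
np.set_printoptions(precision=4,suppress=True)
o=get_obs();R=lambda q:np.array(q)
from scipy.spatial.transform import Rotation as Ro
q=o["tool_rot"];M=Ro.from_quat(np.r_[q[1:],q[0]]).as_matrix();print(o["eef_pos"],M[:,2],M[:,0],"tip",o["eef_pos"]+.073*M[:,2])
E
```

```text
t: 5.47
eef_pos: [0.4227, -0.2796, 0.1323]
tool_rot: [-0.003, 1.0, 0.025, 0.001]
contact_force: [-0.5, -0.1, 0.9]
gripper_width: 0.003
[ 0.4227 -0.2796  0.1323] [ 0.0028  0.0051 -1.    ] [0.9988 0.049  0.003 ] tip [ 0.4229 -0.2793  0.0593]
```

```bash
cat > st.py <<'E'
from h import *
np.set_printoptions(precision=4,suppress=True)
from scipy.spatial.transform import Rotation as Ro
o=get_obs();q=o["tool_rot"];M=Ro.from_quat(np.r_[q[1:],q[0]]).as_matrix()
tip=o["eef_pos"]+.073*M[:,2];print("tip",tip,"z",M[:,2],"x",M[:,0],"F",o["contact_force"],o["t"])
import sys
if len(sys.argv)>1:
    t=np.array([float(v) for v in sys.argv[1:4]]);print("tool shift",M.T@(t-tip))
E
python3 -m creep '[[[0,0,0,-0.009,0.012,0,0],[0,0,0,0,0,0,0],[0,0,0,0,0,0,0],[0,0,0,0,0,0,0]]]' >/dev/null; python3 st.py .4145 -.2925 .048
```

```text
tip [ 0.4186 -0.2878  0.061 ] z [ 0.0057  0.0064 -1.    ] x [0.9984 0.056  0.0061] F [-0.0247  0.3225  0.2813] 5.8
tool shift [-0.0044  0.0045  0.013 ]
```

```bash
python3 -m creep '[[[0,-0.003,0.02,-0.006,0.006,0.004,0],[0,0,0,0,0,0.004,0],[0,0,0,0,0,0,0],[0,0,0,0,0,0,0]]]' >/dev/null; python3 st.py .4145 -.2925 .048
```

```text
tip [ 0.4143 -0.2937  0.0536] z [ 0.0054  0.0055 -1.    ] x [0.9994 0.0355 0.0056] F [ 0.7007 -0.425   0.1243] 6.1333
tool shift [ 0.0003 -0.0012  0.0056]
```

```bash
python3 -m creep '[[[0,0,0,0,0,0.003,0],[0,0,0,0,0,0.002,0],[0,0,0,0,0,0.002,0]]]' >/dev/null; python3 st.py .4145 -.2925 .0437
python3 -m creep '[[[0,0,0,0,0,0.0015,0],[0,0,0,0,0,0.0015,0]]]' >/dev/null; python3 st.py .4145 -.2925 .0437
```

```text
tip [ 0.4146 -0.2937  0.0462] z [ 0.0059  0.0053 -1.    ] x [0.9994 0.0355 0.0061] F [-1.1602  0.1501  3.3568] 6.3833
tool shift [-0.0001 -0.0012  0.0025]
tip [ 0.4128 -0.2936  0.0428] z [ 0.0027  0.0064 -1.    ] x [0.9994 0.0349 0.0029] F [-3.825   1.2433 17.4959] 6.55
tool shift [ 0.0017 -0.001  -0.0009]
```

```bash
python3 -m creep '[[[0,0,0,0.001,0,0.0015,0],[0,0,0,0.0005,0,0.001,0]]]' >/dev/null; python3 st.py .4145 -.2925 .0437
python3 -m creep '[[[0,0,0,0,0,-0.005,0],[0,0,0,0,0.004,-0.02,0],[0,0,0,0,0.01,-0.03,0],[0,0,0,0,0.015,-0.02,0],[0,0,0,0,0,-0.01,0],[0,0,0,0,0,0,0]]]' >/dev/null
python3 - <<'E'
from h import *
np.set_printoptions(precision=4,suppress=True)
w=read_camera("wrist");np.savez("pics/w6.npz",**w);crop(w,180,320,110,240,5,"w6")
s=read_camera("scene");np.savez("pics/s6.npz",**s);crop(s,230,310,260,330,8,"s6r")
E
python3 st.py
```

```text
tip [ 0.4131 -0.2936  0.0426] z [ 0.0004  0.0079 -1.    ] x [0.9994 0.0335 0.0007] F [-7.8652  3.9922 23.4503] 6.7167
tool shift [ 0.0015 -0.0011 -0.0011]
tip [ 0.4127 -0.3225  0.1284] z [-0.0037  0.0107 -0.9999] x [ 0.9994  0.0354 -0.0033] F [-0.1725 -0.1685 -0.5863] 7.3167
```

View pics/w6.png

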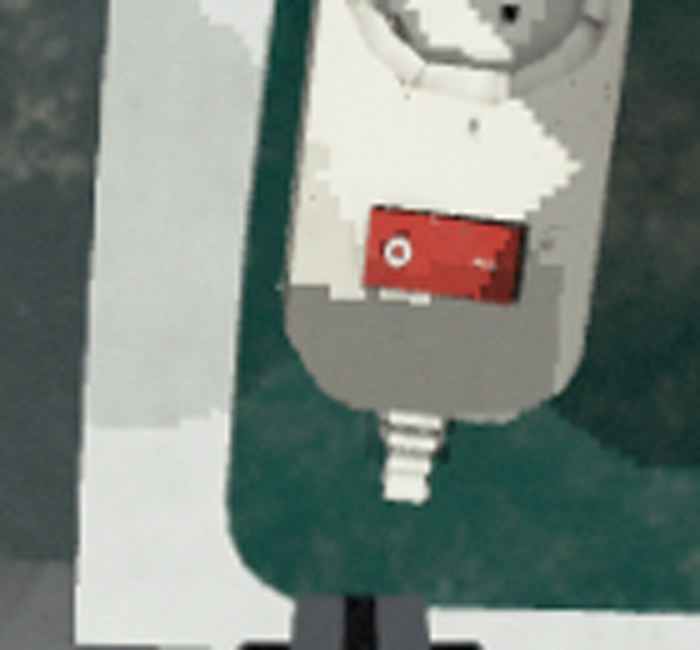

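View pics/s6r.png

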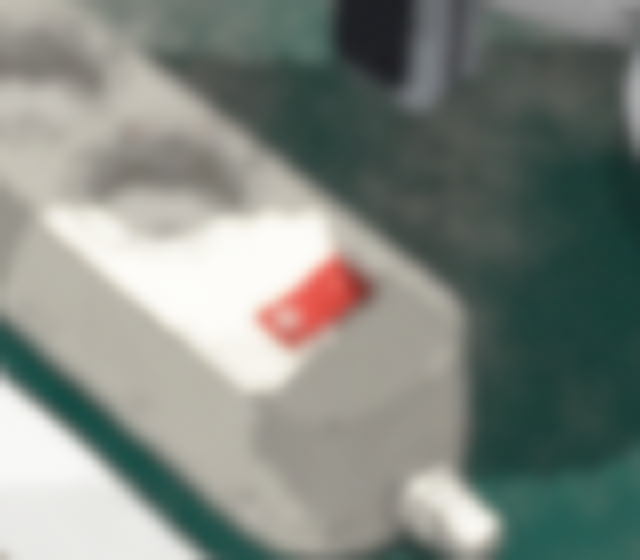

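Run:
```python
from h import *
np.set_printoptions(precision=4,suppress=True)
w=load("w6")
print([ (u,round(float(np.mean([dep(w,u+.2*(0),v,1)[2] for v in range(156,167)])),4)) for u in range(248,290,3)])
P=[dep(w,u,v,1) for u in range(256,280) for v in range(156,165)]
P=np.array(P);P=P[P[:,2]>.041];A=np.c_[P[:,:2],np.ones(len(P))];print("slope dz/dx",np.linalg.lstsq(A,P[:,2],rcond=None)[0])
w=load("w5")
P=np.array([dep(w,u,v,1) for u in range(238,263) for v in range(170,180)]);A=np.c_[P[:,:2],np.ones(len(P))];print("before",np.linalg.lstsq(A,P[:,2],rcond=None)[0])
```

```text
[(248, 0.0406), (251, 0.0412), (254, 0.042), (257, 0.0428), (260, 0.0423), (263, 0.0423), (266, 0.0423), (269, 0.0426), (272, 0.0436), (275, 0.0442), (278, 0.0454), (281, 0.0457), (284, 0.0404), (287, 0.0412)]
slope dz/dx [ 0.1388  0.0013 -0.0157]
before [-0.1877 -0.0013  0.1231]
```

```bash
python3 -m creep '[[[0,0,0,0.01,-0.025,-0.012,0],[0,0,0,0.018,-0.03,0,0],[0,0,0,0.018,-0.03,0,0],[0,0,0,0.018,-0.03,0,0],[0,0,0,0.018,-0.03,0,0],[0,0,0,0.018,-0.03,0,0],[0,0,0,0.018,-0.03,0,0],[0,0,0,0.018,-0.03,0,0],[0,0,0,0.018,-0.03,0,0],[0,0,0,0.015,-0.015,0,0],[0,0,0,0,0,0,0],[0,0,0,0,0,0,0]]]'; python3 st.py .6165 -.0042 .085
python3 - <<'E'
from h import *
np.set_printoptions(precision=4,suppress=True)
w=read_camera("wrist");np.savez("pics/w7.npz",**w);crop(w,0,512,0,384,1.5,"w7")
E
```

```text
t: 8.32
eef_pos: [0.5698, -0.0179, 0.1971]
tool_rot: [-0.009, 1.0, 0.019, -0.015]
contact_force: [0.3, -0.5, 0.1]
gripper_width: -0.002
tip [ 0.5676 -0.0167  0.1241] z [-0.0298  0.0171 -0.9994] x [ 0.9989  0.0376 -0.0291] F [ 0.2802 -0.4589  0.1231] 8.3167
tool shift [ 0.0505 -0.0099  0.0378]
```

View pics/w7.png

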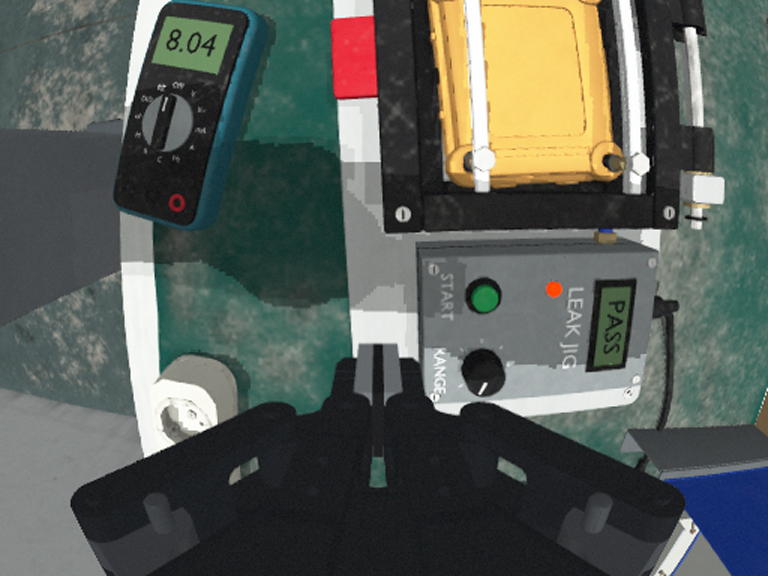

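```bash
python3 -c "
from h import *
w=load('w7');print(plane(w,322.7,196.7,.071,1),dep(w,323,197,1),dep(w,322,249,1))"
python3 -m creep '[[[-0.008,0.015,0,0.016,-0.008,0,0],[-0.008,0.015,0,0.017,-0.004,0,0],[0,0,0,0.012,0,0,0],[0,0,0,0,0,0,0],[0,0,0,0,0,0,0]]]'; python3 st.py .6165 -.0042 .08
```

```text
[ 0.61590496 -0.00322548  0.071     ] [ 0.61643282 -0.0037804   0.06977053] [ 0.61826676 -0.04010904  0.07824919]
t: 8.78
eef_pos: [0.6096, -0.011, 0.192]
tool_rot: [0.001, 1.0, 0.014, -0.004]
contact_force: [-0.2, 0.4, 0.4]
gripper_width: 0.0
tip [ 0.609  -0.0111  0.119 ] z [-0.0081 -0.0016 -1.    ] x [ 0.9995  0.029  -0.0081] F [-0.2236  0.4128  0.4198] 8.7833
tool shift [ 0.008  -0.0068  0.0389]
```

```bash
python3 -m creep '[[[0,0,0,0.008,-0.008,0.01,0],[0,0,0,0,0,0.012,0],[0,0,0,0,0,0.008,0],[0,0,0,0,0,0,0],[0,0,0,0,0,0,0]]]'; python3 st.py .6163 -.0038 .077
```

```text
t: 9.2
eef_pos: [0.6136, -0.0056, 0.157]
tool_rot: [0.001, 1.0, 0.012, -0.007]
contact_force: [0.2, -0.6, 0.2]
gripper_width: 0.005
tip [ 0.6126 -0.0058  0.084 ] z [-0.0134 -0.0029 -0.9999] x [ 0.9996  0.0244 -0.0135] F [ 0.2181 -0.6411  0.2098] 9.2
tool shift [ 0.0038 -0.002   0.0069]
```

```bash
python3 -m creep '[[[-0.002,0.01,0,0.005,-0.003,0.002,0],[0,0,0,0,0,0.003,0],[0,0,0,0,0,0.002,0],[0,0,0,0,0,0,0]]]' >/dev/null; python3 st.py .6163 -.0038 .071
```

```text
tip [ 0.6183 -0.0027  0.0761] z [-0.0027 -0.0048 -1.    ] x [ 0.9997  0.0244 -0.0028] F [-0.7233 -0.5599  0.5898] 9.5333
tool shift [-0.002   0.001   0.0052]
```

```bash
python3 -m creep '[[[0,0,0,-0.002,0,0.002,0],[0,0,0,0,0,0.002,0],[0,0,0,0,0,0.002,0]]]' >/dev/null; python3 st.py .6163 -.0038 .068
python3 -m creep '[[[0,0,0,0,0,0.0015,0],[0,0,0,0,0,0.0015,0]]]' >/dev/null; python3 st.py .6163 -.0038 .068
```

```text
tip [ 0.6168 -0.0027  0.0706] z [-0.001  -0.0047 -1.    ] x [ 0.9997  0.0245 -0.0011] F [ 0.3704 -0.6524  0.3408] 9.7833
tool shift [-0.0005  0.0011  0.0026]
tip [ 0.6168 -0.0028  0.0679] z [-0.0008 -0.0046 -1.    ] x [ 0.9997  0.0243 -0.0009] F [-3.4235  0.0503  6.8751] 9.95
tool shift [-0.0005  0.001  -0.0001]
```

```bash
python3 -m creep '[[[0,0,0,0,0,0.001,0]]]' >/dev/null; python3 st.py
python3 -m creep '[[[0,0,0,0,0,0.001,0]]]' >/dev/null; python3 st.py;python3 -m creep '[[[0,0,0,0,0,0.001,0]]]' >/dev/null; python3 st.py
```

```text
tip [ 0.6169 -0.0027  0.0675] z [-0.0008 -0.0046 -1.    ] x [ 0.9997  0.0242 -0.0009] F [-3.9065  0.3854 12.3255] 10.0333
tip [ 0.6169 -0.0027  0.0675] z [-0.0009 -0.0044 -1.    ] x [ 0.9997  0.0239 -0.001 ] F [-5.4453  0.2544 13.8112] 10.1167
tip [ 0.6168 -0.0027  0.0676] z [-0.001  -0.0043 -1.    ] x [ 0.9997  0.0238 -0.0011] F [-4.1325  0.3291  9.2932] 10.2
```

```bash
python3 -m creep '[[[0,0,0,0,0,0.002,0],[0,0,0,0,0,0.002,0]]]' >/dev/null
python3 - <<'E'
from h import *
for n in("wrist","side","scene"):
    w=read_camera(n);np.savez(f"pics/{n}9.npz",**w);o=get_obs();print(o["t"],o["eef_pos"],o["contact_force"])
w=load("wrist9");crop(w,0,512,0,384,1.5,"w9");w=load("scene9");crop(w,130,330,90,330,2.5,"s9")
E
```

```text
10.4167 [ 0.61699292 -0.0024684   0.14041497] [-7.06670088  0.33616541 18.77337279]
10.4667 [ 0.61698855 -0.0024661   0.1404153 ] [-7.27577022 -0.06389571 18.64078558]
10.5167 [ 0.61699444 -0.00245081  0.14043972] [-7.37287946  0.22444721 18.94579226]
```

View pics/w9.png

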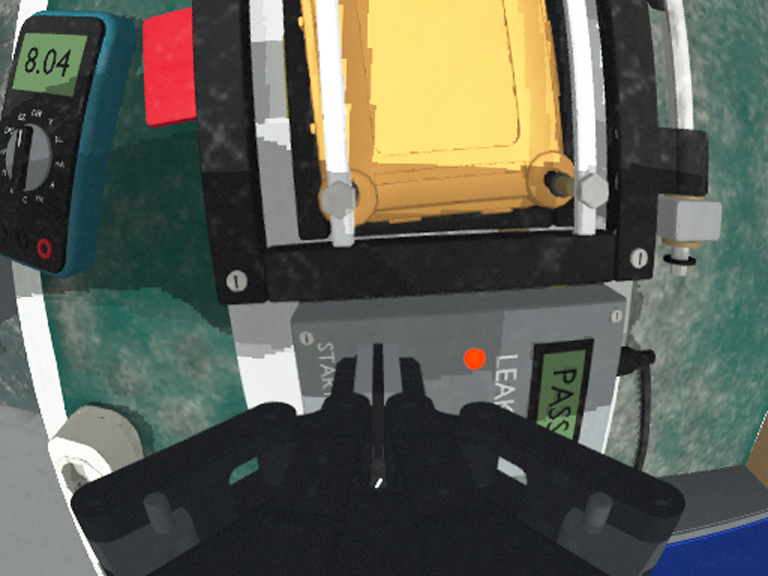

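View pics/s9.png

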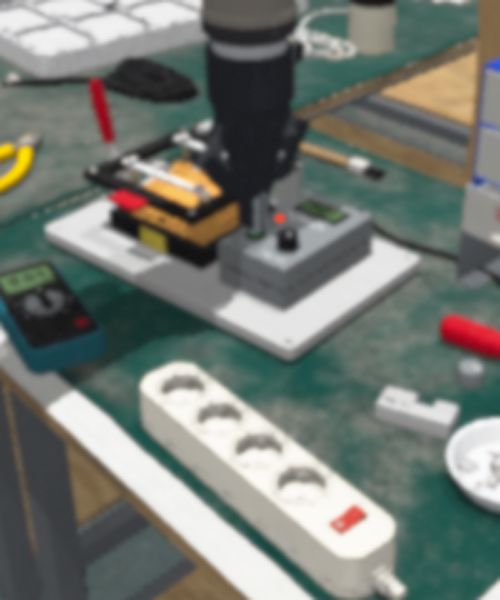

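The fingertips sit on the button and hold about 19 N steadily. The lid is level, the rocker is on, and the knob and loose things look undisturbed. Handing in.

```bash
python3 -c "
from station import *
print(hand_in());o=get_obs();print(o['t'],o['eef_pos'],o['contact_force'])"
```

```text
the job is handed in; nothing more can be done
None
the job is handed in; nothing more can be done
```

I pushed the lid shut, then switched the rocker on. I then pressed the button down and handed in at about 10.5 s with the fingertips still holding it. `hand_in` reports no verdict, so these are my own last checks:

- **Lid:** its frame is level at 86–88 mm all round (87 mm is shut).
- **Rocker:** its slope flipped from -0.19 to +0.14, and the near half now lies low. That is about the full swing. Depth noise smears such a small part, so the angle is not exact.
- **Button:** the fingertips stopped at z ≈ 0.0675 m (71 mm out, 68 mm fully down), with a steady 19 N upward force.
- **Knob and loose things:** they look undisturbed in the last pictures, but I did not measure them.

**Force peak:** the last push on the lid reached about 105 N at the wrist in my one reading, which was taken at the end of that call. That is under the 120 N limit but higher than I intended, because my steps were too big. I backed off straight away and used smaller steps on the rocker and button.

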